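# Build up two gearbox shafts

## Robot

A 6-joint arm with a two-finger parallel gripper is mounted at the origin on the work surface. World frame = base frame: x ahead of the robot, y to its left, z up, the work surface at z = 0. Lengths are in m, angles in rad, forces in N, time in s.
With the tool pointing down it reaches from about 0.3 to 0.875 m from the base axis. Payload 6.4 kg.
Tool frame: the origin (TCP) lies at the centre of the arm's flange, where the gripper is bolted on; the fingertips stand 173 mm ahead of it and the grasp point (between the pads) lies 155 mm ahead of it; z points along the fingers, y is the line along which they close (so a half turn about z gives the same grasp; the last joint's range is limited). The gripper opens to 85 mm and grips with 20 to 120 N. Pads are 22 mm wide; open, the fingers measure 114 mm over their backs; the gripper's body (76 mm by 85 mm) begins 54 mm behind the grasp point. The pads swing forward as they close: fully open they stand 13 mm farther back than shut.
Start: joints at [1.05, 0.181, 1.607, -0, 1.354, -0.206], TCP at [0.178, 0.547, 0.405] pointing down, gripper open.
Joint ranges: [-2.99, 2.99], [-0.89, 2.07], [0.3, 2.58], [-1.14, 4.28], [0, 2.63], [-3.12, 3.12]. Speed limits (rad/s): [2.57, 2.57, 3.01, 3.14, 3.14, 3.14].

## Interface

Orientations are given as a unit quaternion [w, x, y, z].
In Python, from bench import get_obs, camera, get_calibration, hand_in gives the robot as it stands. The module is installed in compiled form; this text tells all that it offers.
- The arm moves only by the tool drive_tool, never from a script. Its argument "increments" is a list of rows, each a list of 2 entries, a list of its own where there are three numbers: the shift along the tool's x, y, z normalised to -1 to 1, where 1 is 250 mm, then the turn about the tool's z normalised to -1 to 1, where 1 is 90 degrees. A call has exactly 8 rows; each row is the pose to reach, as a shift and turn from the pose commanded when the call began, along the tool's axes at that moment; what a row does not reach only later rows make up. A row lasts 1/8 s, in which the tool goes at most 62.5 mm and 10.7 degrees, less where a joint would pass 70% of its speed; a pose out of reach is approached as far as the arm can. A call with a number of a shift or a turn outside -1 to 1 is refused whole. A call with a gripper value outside its range is refused whole. "claw" is the closure, from 0 (fully open) to 1 (shut), set as the call begins (left out, the last holds). The fingers move at their own pace and stop on an object; the grip force is fixed at half the most. Time passes only in rows, so rows that repeat a pose let the fingers close, or fill a call up. It gives the time, the measured TCP pose, the force and the opening at its end, in the units of the state.
- get_obs(): the state, without advancing time (a new reading comes with each control period).
- camera(name): name is "side" or "top"; returns the picture (384x512x3 uint8, blue, green, red); there is no depth.
- get_calibration(name): a dict with "K" (3x3 intrinsics, pixels), "origin" and "orientation" of the camera in the world. Camera axes: x right, y down, z forward; pixel columns grow to the right and rows downward; lengths in m; the calibration is good to about 2 mm. A picture is of the moment at which its call begins. get_calibration takes no time and is no camera call.
- hand_in(): hands the job in, once; it reports no verdict.
The state is a dict: "time_s": time; "q": joint angles; "dq": joint speeds; "joint_efforts": joint torques, N m; "eef_pos": TCP position; "eef_rot": TCP orientation; "wrist_force": force on the tool from outside, world axes, zero at the start; "torque": the same for the moment, N m; "opening": opening from 0.0 (shut) to 1.0 (fully open).
Only numpy, scipy, OpenCV 4.12 (cv2) and the standard library are available. Lean on these libraries where they do the work, as an engineer would, in place of code of your own. Each camera call takes 0.05 s, during which the arm holds its last target. There are 200 camera calls.

## Task

Build up the two gearbox shafts standing on the bench: on the tall shaft thread the large gear first, then the spacer sleeve, then the small gear on top, and put the ball bearing on the short shaft. Gears go on with their hubs up, as they lie now; lower every part until it sits fully down on what is below it, do not let it drop, and leave the socket and the screwdriver that lie among the parts where they are.

Things in the scene. Friction and masses are not known exactly. Their poses are not given: they have to be found in the camera images.
- tall_shaft: Fixed stand: the taller upright steel shaft on a ROUND grey base (110 mm diameter, 12 mm thick). Tip 72 mm above the bench. Shaft diameter 24 mm, last 8 mm tapering to 10 mm. Origin: on the shaft's axis at bench level, z up. Seated undersides: 12 mm (large gear), 38 mm (sleeve) and 58 mm (small gear) above it.
- short_shaft: Fixed stand: the shorter upright steel shaft on a SQUARE grey base (100 x 100 mm, 12 mm thick). Tip 32 mm above the bench. Shaft diameter 24 mm, last 8 mm tapering to 10 mm. Origin: on the shaft's axis at bench level, z up. The bearing sits on it with its underside 12 mm above this origin.
- large_gear: Steel gear wheel lying flat, hub up: toothed disc 104 mm in diameter and 12 mm thick with six dark round recesses; on it a round hub 46 mm in diameter, from 12 to 26 mm above the underside. The bore is 30 mm in diameter, open at both ends. About 0.4 to 0.7 kg. Grip it by the hub. Origin: centre of its underside, z up.
- small_gear: Steel gear wheel lying flat, hub up: toothed disc 68 mm in diameter and 12 mm thick; on it a round hub 42 mm in diameter, from 12 to 26 mm above the underside. The bore is 30 mm in diameter, open at both ends. About 0.2 to 0.33 kg. Grip it by the hub. Origin: centre of its underside, z up.
- sleeve: Spacer sleeve: plain steel ring standing on its end, 44 mm outside diameter, 20 mm tall, without balls or teeth. The bore is 30 mm in diameter, open at both ends. About 0.1 to 0.16 kg. Origin: centre of its underside, z up.
- bearing: Ball bearing lying flat: steel ring 62 mm outside diameter, 16 mm tall, with a circle of eleven dark balls showing in its top face (they stand 2 mm proud, to 18 mm). The bore is 30 mm in diameter, open at both ends. About 0.15 to 0.26 kg. Origin: centre of its underside, z up.
- socket: Bystander: loose wrench socket standing upright among the parts, a steel cylinder 33 mm in diameter and 40 mm tall, not to be moved. Origin: centre of its underside, z up.
- screwdriver: Bystander: red-handled screwdriver, 170 mm long, lying roughly along the world's x between the parts (handle nearest the robot), not to be moved. Its highest point is under 35 mm. Origin: under the middle of its length.
Things that resemble listed ones, but are neither listed nor needed, are in the scene too. What is shaped like the bearing but turquoise or yellow is not meant. What is shaped like the large_gear but turquoise is not meant.

How it is judged:
By the outcome, as a careful person would: the job done as asked, in the order asked, and still so for the second after the job is handed in, with the robot touching nothing.
It also fails if it takes over 102 s, if anything falls off the work surface, if the arm or the gripper's body presses on something with over 40 N, if the wrist force passes 120 N, or if a joint passes its speed limit or range.

## Working session

There is one attempt and no reset: what is moved stays moved. The work goes in short steps, Python scripts to look and compute and a tool call to move; the robot and the scene stay as the last step left them, time stands still between calls to the robot, and variables do not carry over. Pictures are saved under pics/ and viewed, on a budget of 14 in all, crops included, one or two more only if the job needs it, and the job is handed in when it is done.

Besides the shell and the picture viewer there is one more tool, called after "Call:" by a JSON object that holds its "name" and its "arguments", one argument or row to a line. drive_tool: Moves the arm, as the interface text tells. Its arguments: {"type":"object","properties":{"increments":{"type":"array","items":{"type":"array"}},"claw":{"type":"number"}},"required":["increments"]}

```bash
mkdir -p pics; python3 - <<'E'
from bench import *
import cv2,numpy as np
np.set_printoptions(precision=4,suppress=True)
for n in("side","top"):
    cv2.imwrite(f"pics/{n}0.png",camera(n)); c=get_calibration(n); print(n,c)
o=get_obs(); print(o)
E
```

```text
side {'K': array([[414.8825,   0.    , 254.0827],
       [  0.    , 414.8825, 186.006 ],
       [  0.    ,   0.    ,   1.    ]]), 'origin': array([ 0.3492, -0.7246,  0.502 ]), 'orientation': array([-0.4791,  0.865 , -0.1251,  0.0814])}
top {'K': array([[443.9329,   0.    , 257.1825],
       [  0.    , 443.9329, 184.7704],
       [  0.    ,   0.    ,   1.    ]]), 'origin': array([0.4687, 0.0014, 1.2561]), 'orientation': array([-0.0203,  0.7137, -0.6997,  0.0254])}
{'time_s': 0.1, 'q': array([ 1.0497,  0.1815,  1.6079, -0.    ,  1.3538, -0.2063]), 'dq': array([ 0.0003, -0.0033, -0.0008,  0.    ,  0.0013,  0.0015]), 'joint_efforts': array([  0.0005, -44.5876, -35.2239,  -0.0002,   0.0041,   0.    ]), 'eef_pos': array([0.1779, 0.5465, 0.4039]), 'eef_rot': array([-0.0003,  0.1567,  0.9876, -0.0007]), 'wrist_force': array([-0.009 , -0.7135, -0.091 ]), 'torque': array([-0.001 ,  0.0059, -0.0588]), 'opening': 0.9983474873427707}
```

View pics/top0.png

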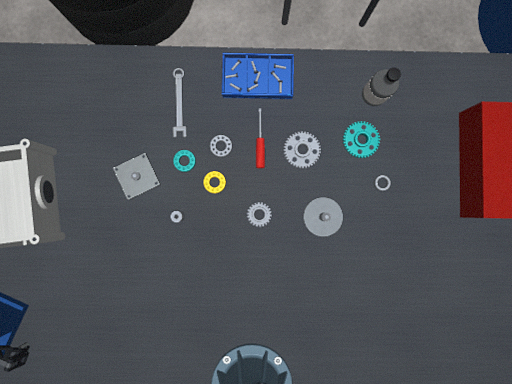

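View pics/side0.png

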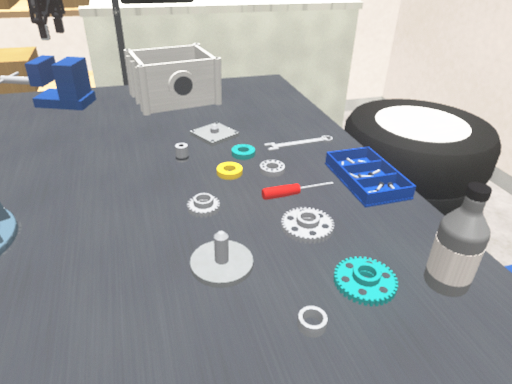

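Top view: bearing (221,145), large gear (302,149), small gear (259,214), sleeve (383,183), tall shaft (323,216), short shaft (136,176), socket (176,216), screwdriver (260,140). All of these also show in the side view. Next I'll segment both views.

```bash
cat > h.py <<'E'
import numpy as np,cv2
from bench import *
from scipy.spatial.transform import Rotation as R
np.set_printoptions(precision=4,suppress=True)
C={n:get_calibration(n) for n in("side","top")}
for c in C.values(): q=c["orientation"]; c["R"]=R.from_quat([*q[1:],q[0]]).as_matrix()
def ray(n,p):
    c=C[n]; return c["origin"],c["R"]@np.linalg.solve(c["K"],[p[0],p[1],1.])
def onz(n,p,z):
    o,d=ray(n,p); return o+d*(z-o[2])/d[2]
def tri(pt,ps):
    o1,d1=ray("top",pt);o2,d2=ray("side",ps)
    s=np.linalg.lstsq(np.c_[d1,-d2],o2-o1,rcond=None)[0]
    a,b=o1+d1*s[0],o2+d2*s[1]; return (a+b)/2,np.linalg.norm(a-b)
def proj(n,X):
    c=C[n]; v=c["K"]@(c["R"].T@(np.asarray(X)-c["origin"])); return v[:2]/v[2]
E
python3 - <<'E'
from h import *
ims={}
for n,(x0,y0,x1,y1) in {"top":(110,120,400,245),"side":(160,110,400,340)}.items():
    im=cv2.imread(f"pics/{n}0.png"); hsv=cv2.cvtColor(im,cv2.COLOR_BGR2HSV)
    m=((hsv[...,2]>(105 if n=="top" else 120))&(hsv[...,1]<60)).astype(np.uint8)
    cs,h=cv2.findContours(m,cv2.RETR_CCOMP,cv2.CHAIN_APPROX_NONE)
    print(n)
    for i,c in enumerate(cs):
        M=cv2.moments(c); 
        if M["m00"]<12 or len(c)<6: continue
        p=np.array([M["m10"],M["m01"]])/M["m00"]
        if not(x0<p[0]<x1 and y0<p[1]<y1): continue
        e=cv2.fitEllipse(c)
        print("hole" if h[0][i][3]>=0 else "OUT ",p.round(1),"ell",np.round(e[0],1),np.round(e[1],1),"A",M["m00"],"z12",onz(n,p,.012)[:2])
    s=2.7 if n=="top" else 2.6
    cv2.imwrite(f"pics/{n}0z.png",cv2.resize(im[y0:y1,x0:x1],None,fx=s,fy=s,interpolation=cv2.INTER_CUBIC))
E
```

```text
top
OUT  [175.7 216.4] ell [175.7 216.4] [11.2 11.5] A 99.0 z12 [0.4564 0.2189]
hole [175.9 216.3] ell [175.9 216.4] [3.9 5. ] A 13.5 z12 [0.4566 0.2185]
OUT  [258.7 214.1] ell [258.8 214.1] [23.3 23.8] A 425.0 z12 [ 0.4673 -0.0127]
hole [258.7 214.3] ell [258.7 214.3] [10.8 11.4] A 95.5 z12 [ 0.4668 -0.0127]
OUT  [322.8 216.5] ell [322.8 216.5] [38.5 39. ] A 1175.0 z12 [ 0.4641 -0.1921]
hole [320.7 216.4] ell [320.8 216.5] [5.3 9. ] A 29.0 z12 [ 0.4642 -0.1862]
OUT  [382.4 182.5] ell [382.4 182.5] [14.6 15.6] A 177.5 z12 [ 0.5628 -0.3593]
hole [382.3 182.6] ell [382.4 182.5] [10.9 11.3] A 95.5 z12 [ 0.5627 -0.359 ]
OUT  [135.8 175.9] ell [135.8 175.7] [40.7 41.9] A 1223.0 z12 [0.5675 0.3343]
OUT  [220.5 145.4] ell [220.5 145.4] [21.2 21.5] A 356.5 z12 [0.6587 0.099 ]
hole [220.4 145.4] ell [220.4 145.4] [11.  11.2] A 94.5 z12 [0.6586 0.0992]
OUT  [301.8 149.3] ell [301.8 149.2] [35.3 36. ] A 984.5 z12 [ 0.6524 -0.1309]
hole [306.3 160.9] ell [306.4 160.9] [3.9 5. ] A 13.5 z12 [ 0.6197 -0.144 ]
hole [294. 159.] ell [294. 159.] [4.3 4.3] A 14.0 z12 [ 0.6243 -0.1092]
hole [314.2 151. ]
[... 905 characters left out ...]
OUT  [360.1 175.5] ell [359.6 175.1] [ 4.2 17.7] A 19.5 z12 [0.8466 0.0054]
OUT  [375.8 171.2] ell [375.8 171.2] [2.5 9.4] A 14.0 z12 [0.8936 0.0136]
OUT  [263.7 196.3] ell [264.3 196.2] [439.4 598.6] A 188153.0 z12 [ 0.5989 -0.0195]
hole [197.  277.7] ell [197.  277.8] [ 3.5 13.3] A 33.0 z12 [ 0.4164 -0.2224]
hole [365.5 280.7] ell [365.5 280.7] [48.6 68.6] A 2626.5 z12 [ 0.6817 -0.305 ]
hole [280.5 190.8] ell [280.2 190.8] [14.8 48. ] A 523.5 z12 [ 0.6416 -0.0082]
hole [229.1 170.1] ell [229.1 170.1] [20.3 29. ] A 461.0 z12 [0.5549 0.1101]
hole [182.  158.2] ell [182.  158.1] [ 5.3 15.2] A 49.0 z12 [0.4565 0.1982]
hole [242.8 151.3] ell [242.8 151.3] [17.7 26.5] A 365.5 z12 [0.6133 0.1961]
```

View pics/side0z.png

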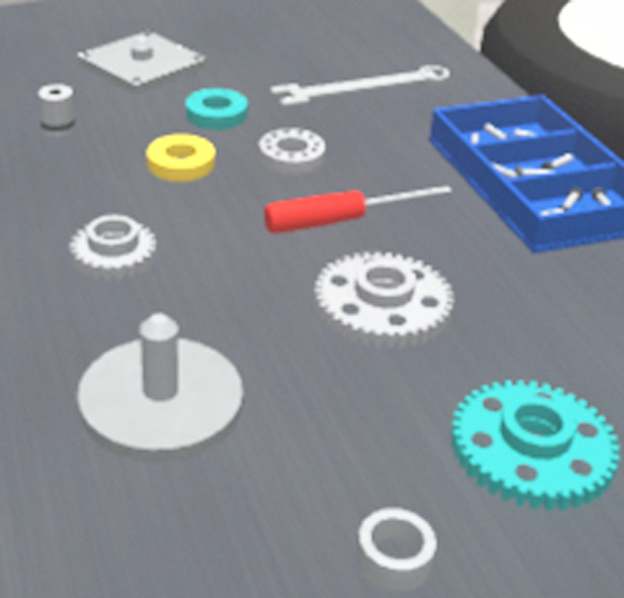

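View pics/top0z.png

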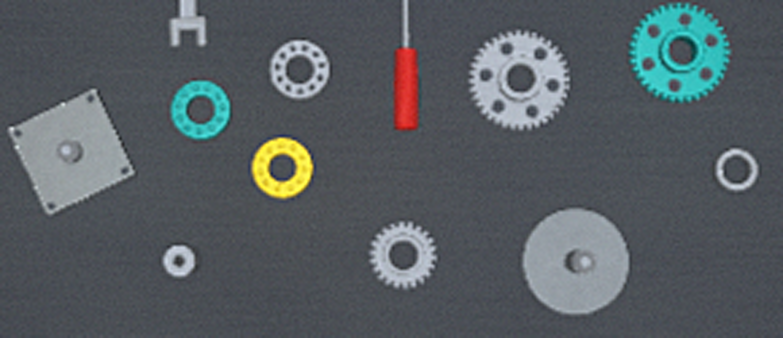

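Both crops agree on the identities: the steel bearing is at the side zoom (292,146), i.e. (272,166). The gears' hub rims, sleeve rim and shaft tips are clear. Next step: rim and tip features in the side view, to triangulate.

```bash
python3 - <<'E'
from h import *
im=cv2.imread("pics/side0.png"); g=cv2.cvtColor(im,cv2.COLOR_BGR2GRAY)
roi={"large":(278,203,338,243),"small":(184,190,222,214),"sleeve":(295,303,330,340),"bearing":(255,155,290,178),"tallbase":(185,225,260,283),"short":(188,118,242,146),"socket":(172,140,190,162)}
for k,(x0,y0,x1,y1) in roi.items():
    s=4; z=cv2.resize(g[y0:y1,x0:x1],None,fx=s,fy=s,interpolation=cv2.INTER_CUBIC)
    for t in (155,185,205):
        cs,h=cv2.findContours((z>t).astype(np.uint8),cv2.RETR_CCOMP,cv2.CHAIN_APPROX_NONE)
        for i,c in enumerate(cs):
            if cv2.contourArea(c)<150: continue
            e=cv2.fitEllipse(c); p=(np.array(e[0])+.5)/s-.5+[x0,y0]
            b=cv2.boundingRect(c)
            print(k,t,"hole" if h[0][i][3]>=0 else "OUT",p.round(1),np.round(np.array(e[1])/s,1),"bbox",x0+b[0]/s,y0+b[1]/s,x0+(b[0]+b[2])/s,y0+(b[1]+b[3])/s)
E
```

```text
large 155 OUT [307.3 222.6] [31.6 53.7] bbox 280.75 206.5 334.75 239.5
large 155 hole [312.2 232.7] [3.7 6.2] bbox 309.75 231.25 316.0 235.25
large 155 hole [294.3 228.4] [3.6 6. ] bbox 291.75 227.0 298.0 230.75
large 155 hole [324.8 225.8] [3.4 6.1] bbox 322.0 224.5 328.5 228.0
large 155 hole [307.2 222.7] [ 9.6 20.3] bbox 296.75 219.25 319.0 228.25
large 155 hole [290.  217.5] [3.3 5.8] bbox 287.5 216.25 293.5 220.0
large 155 hole [307.9 216.1] [ 6.9 13.8] bbox 301.0 213.0 315.75 220.75
large 185 OUT [307.3 222.6] [30.5 52. ] bbox 281.25 207.0 334.25 239.0
large 185 hole [312.2 232.7] [4.4 7. ] bbox 309.25 230.75 316.5 235.5
large 185 hole [294.3 228.4] [4.5 6.8] bbox 291.25 226.5 298.25 231.25
large 185 hole [324.8 225.7] [4.2 6.9] bbox 321.75 224.0 329.0 228.5
large 185 hole [307.  222.8] [10.6 21.8] bbox 296.25 218.25 319.5 228.75
large 185 hole [290.  217.5] [4.1 6.6] bbox 287.0 215.75 294.0 220.25
large 185 hole [320.5 215.1] [3.4 5. ] bbox 318.5 213.5 323.25 217.75
large 185 hole [307.8 216.3] [ 8.3 15.3] bbox 300.5 212.5 316.0 221.25
large 205 OUT [307.3 222.6] [29.8 50.8] b
[... 2569 characters left out ...]
OUT [213.8 131.8] [17.8 42.7] bbox 189.75 122.25 239.0 143.0
short 155 hole [214.  130.6] [3.6 8.6] bbox 210.75 129.25 218.5 133.0
short 185 OUT [213.4 131.8] [16.9 40.2] bbox 190.25 123.0 236.0 142.75
short 185 hole [214.1 130.5] [4.9 9.7] bbox 210.0 128.5 219.0 133.5
short 205 OUT [214.  131.7] [15.8 37.6] bbox 193.75 123.25 235.0 141.25
short 205 hole [214.1 130.5] [ 5.9 10.5] bbox 209.5 128.0 219.5 134.0
socket 155 OUT [180.9 145.1] [ 7.  13.6] bbox 174.5 142.0 188.25 149.25
socket 185 OUT [180.8 145.1] [ 6.  12.9] bbox 175.0 142.5 187.75 148.75
socket 205 OUT [180.9 145.1] [ 5.5 12.4] bbox 175.25 142.75 187.75 148.5
socket 205 hole [180.7 144.8] [2.8 5.2] bbox 178.5 143.75 183.75 146.75
```

```bash
python3 - <<'E'
from h import *
P={"large bore .026":((302.3,148.5),(307.9,216.3)),"large disc .012":((301.8,149.25),(307.3,222.6)),
"small bore .026":((258.7,214.3),(202.9,197.8)),"small disc .012":((258.75,214.1),(203.1,202.7)),
"sleeve .020":((382.4,182.5),(312.5,316.8)),"bearing .016":((220.5,145.4),(272.1,165.6)),
"tall base .012":((322.8,216.5),(221.1,261.6)),"short base .012":((135.8,175.8),(213.8,131.8)),
"tall tip .072":((325.5,216.7),(220.7,231.7)),"socket .04":((175.7,216.4),(180.9,145.1))}
for k,(a,b) in P.items():
    z=float(k.split()[-1]); X,e=tri(a,b); print(k,X,"gap",round(e,4),"| top@z",onz("top",a,z)[:2],"side@z",onz("side",b,z)[:2])
im=cv2.imread("pics/top0.png");x=cv2.resize(im[195:240,300:350],None,fx=8,fy=8,interpolation=cv2.INTER_CUBIC)
y=cv2.resize(im[150:205,110:165],None,fx=8,fy=8,interpolation=cv2.INTER_CUBIC)[:360]
cv2.imwrite("pics/tips.png",np.hstack([x,y]))
E
```

```text
large bore .026 [ 0.6525 -0.1307  0.0265] gap 0.0002 | top@z [ 0.6525 -0.1307] side@z [ 0.653  -0.1302]
large disc .012 [ 0.6526 -0.131   0.0113] gap 0.0002 | top@z [ 0.6524 -0.1309] side@z [ 0.6523 -0.1318]
small bore .026 [ 0.4675 -0.0126  0.0266] gap 0.0016 | top@z [ 0.4667 -0.0125] side@z [ 0.4685 -0.0118]
small disc .012 [ 0.4677 -0.0128  0.0145] gap 0.0009 | top@z [ 0.4673 -0.0128] side@z [ 0.4688 -0.0092]
sleeve .020 [ 0.5624 -0.3566  0.0211] gap 0.0005 | top@z [ 0.5622 -0.3569] side@z [ 0.5631 -0.3558]
bearing .016 [0.6586 0.0985 0.0156] gap 0.001 | top@z [0.658  0.0986] side@z [0.6589 0.0978]
tall base .012 [ 0.4641 -0.1926  0.0094] gap 0.0 | top@z [ 0.4641 -0.1922] side@z [ 0.4635 -0.1953]
short base .012 [0.5675 0.3346 0.0111] gap 0.0005 | top@z [0.5677 0.3343] side@z [0.5669 0.3326]
tall tip .072 [ 0.4646 -0.19    0.0729] gap 0.0015 | top@z [ 0.4639 -0.19  ] side@z [ 0.4656 -0.1889]
socket .04 [0.4574 0.2138 0.0407] gap 0.0016 | top@z [0.4566 0.214 ] side@z [0.4584 0.2151]
```

View pics/tips.png

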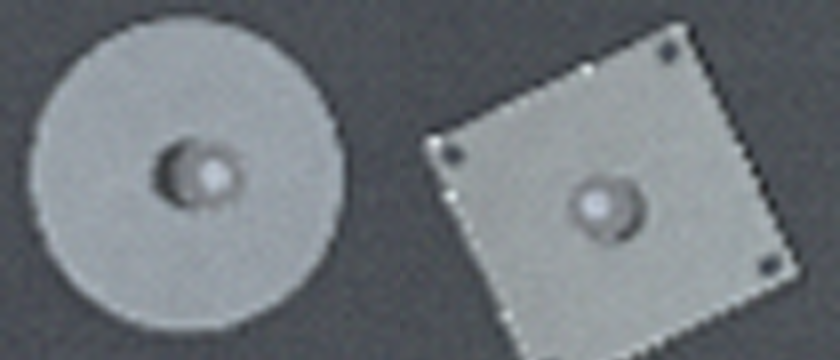

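Heights come out right (26, 21, 16, 11, 73 mm against the text). Top-view shaft axes are tall (0.464, -0.192) and short (0.568, 0.334). Bearing first: go above it with the fingers partly closed, and measure how low the fingertips reach.

```bash
cat >> h.py <<'E'
def to(*X):
    o=get_obs(); q=o["eef_rot"]; r=R.from_quat([*q[1:],q[0]])
    print("t",round(o["time_s"],2),"tcp",o["eef_pos"],"F",o["wrist_force"],"open",round(o["opening"],3),"tilt/yaw",r.as_matrix()[:,2],r.as_matrix()[:,1])
    p=o["eef_pos"]
    for x in X:
        print(x,"->",r.inv().apply(np.array(x)-p)/.25); p=np.array(x)
E
python3 - <<'E'
from h import *
print("short tip",onz("top",(134.0,175.2),.032),"tall tip",onz("top",(326.3,216.4),.072))
to((.418,.323,.33),(.658,.0985,.25))
E
```

```text
short tip [0.5677 0.3339 0.032 ] tall tip [ 0.4647 -0.1921  0.072 ]
t 0.1 tcp [0.1779 0.5465 0.4039] F [-0.009  -0.7135 -0.091 ] open 0.998 tilt/yaw [-0.0008 -0.0014 -1.    ] [ 0.3096  0.9509 -0.0015]
(0.418, 0.323, 0.33) -> [-1.1901 -0.5524  0.296 ]
(0.658, 0.0985, 0.25) -> [-1.191  -0.5561  0.3205]
```

Call:
{"name": "drive_tool", "arguments": {
  "increments": [
    [[-0.1,-0.05,0.03],0],
    [[-0.25,-0.12,0.07],0],
    [[-0.45,-0.2,0.12],0],
    [[-0.65,-0.3,0.17],0],
    [[-0.85,-0.4,0.22],0],
    [[-1,-0.46,0.26],0],
    [[-1,-0.46,0.26],0],
    [[-1,-0.46,0.26],0]
  ],
  "claw": 0.15
}}

```text
time_s: 1.1
eef_pos: [0.3799, 0.3601, 0.3395]
eef_rot: [-0.0, 0.157, 0.988, -0.0]
wrist_force: [-0.2, 0.1, -0.5]
opening: 0.852
```

Call:
{"name": "drive_tool", "arguments": {
  "increments": [
    [[-0.1,-0.05,0.03],0],
    [[-0.25,-0.12,0.07],0],
    [[-0.45,-0.2,0.12],0],
    [[-0.65,-0.3,0.17],0],
    [[-0.85,-0.4,0.22],0],
    [[-1,-0.46,0.26],0],
    [[-1,-0.46,0.26],0],
    [[-1,-0.46,0.26],0]
  ]
}}

```text
time_s: 2.1
eef_pos: [0.5815, 0.1746, 0.2747]
eef_rot: [-0.0, 0.156, 0.988, 0.0]
wrist_force: [0.4, 1.2, 0.6]
opening: 0.853
```

```bash
python3 -c "
from h import *
to((.658,.0985,.25))"
```

```text
t 2.1 tcp [0.5815 0.1746 0.2747] F [0.4282 1.2476 0.6448] open 0.853 tilt/yaw [-0.0008  0.0004 -1.    ] [0.3084 0.9513 0.0001]
(0.658, 0.0985, 0.25) -> [-0.385  -0.1952  0.0984]
```

Call:
{"name": "drive_tool", "arguments": {
  "increments": [
    [[-0.08,-0.04,0.02],0],
    [[-0.2,-0.1,0.05],0],
    [[-0.3,-0.15,0.08],0],
    [[-0.385,-0.195,0.1],0],
    [[-0.385,-0.195,0.1],0],
    [[-0.385,-0.195,0.1],0],
    [[-0.385,-0.195,0.1],0],
    [[-0.385,-0.195,0.1],0]
  ],
  "claw": 0.2
}}

```text
time_s: 3.1
eef_pos: [0.6583, 0.0979, 0.25]
eef_rot: [0.0, 0.156, 0.988, 0.0]
wrist_force: [0.5, -0.2, -0.3]
opening: 0.802
```

```bash
python3 - <<'E'
from h import *
to((.658,.0985,.25))
a=camera("side")[70:220,200:350];b=camera("top")[80:230,150:300]
cv2.imwrite("pics/g1.png",np.hstack([cv2.resize(i,(390,390),interpolation=cv2.INTER_CUBIC) for i in(a,b)]))
E
```

```text
t 3.1 tcp [0.6583 0.0979 0.25  ] F [ 0.5141 -0.1717 -0.2914] open 0.802 tilt/yaw [ 0.0003  0.     -1.    ] [0.3086 0.9512 0.0001]
(0.658, 0.0985, 0.25) -> [0.0021 0.002  0.0001]
```

View pics/g1.png

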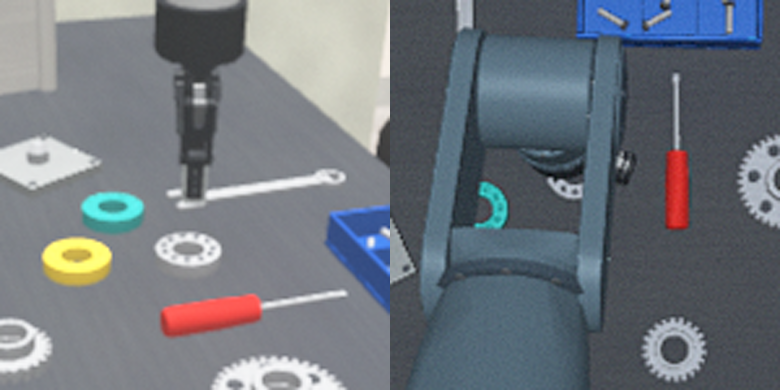

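Side view: the nearer fingertip's lower end is at about pixel (274.6, 148.1), directly above the bearing. Work out its height.

```bash
python3 - <<'E'
from h import *
for off in(.036,.042,.048):
    for z in(.075,.08,.085,.09): print(off,z,proj("side",[.6583-.3086*off,.0979-.951*off,z]))
E
```

```text
0.036 0.075 [273.3408 150.5364]
0.036 0.08 [273.4415 148.558 ]
0.036 0.085 [273.5429 146.5684]
0.036 0.09 [273.6448 144.5676]
0.042 0.075 [273.4061 151.7469]
0.042 0.08 [273.5077 149.7611]
0.042 0.085 [273.6097 147.7641]
0.042 0.09 [273.7124 145.7557]
0.048 0.075 [273.4722 152.9707]
0.048 0.08 [273.5745 150.9775]
0.048 0.085 [273.6773 148.9729]
0.048 0.09 [273.7808 146.9569]
```

Tips sit about 167 mm ahead of the TCP at this opening, so 173 mm is the shut value. Descend to TCP 0.172 (tips about 5 mm above the bench) and grip.

Call:
{"name": "drive_tool", "arguments": {
  "increments": [
    [[0,0,0.04],0],
    [[0,0,0.1],0],
    [[0,0,0.16],0],
    [[0,0,0.22],0],
    [[0,0,0.27],0],
    [[0,0,0.3],0],
    [[0,0,0.31],0],
    [[0,0,0.31],0]
  ]
}}

```text
time_s: 4.2
eef_pos: [0.6587, 0.0971, 0.1722]
eef_rot: [-0.0, 0.157, 0.988, -0.0]
wrist_force: [-0.3, 0.3, -0.4]
opening: 0.803
```

Call:
{"name": "drive_tool", "arguments": {
  "increments": [
    [[0,0,0],0],
    [[0,0,0],0],
    [[0,0,0],0],
    [[0,0,0],0],
    [[0,0,0],0],
    [[0,0,0],0],
    [[0,0,0],0],
    [[0,0,0],0]
  ],
  "claw": 1
}}

```text
time_s: 5.2
eef_pos: [0.6591, 0.0971, 0.1735]
eef_rot: [0.001, 0.157, 0.988, 0.0]
wrist_force: [-0.7, 0.4, 5.3]
opening: 0.7
```

```bash
python3 -c "
from h import *
to((.658,.0985,.25))"
```

```text
t 5.2 tcp [0.6591 0.0971 0.1735] F [-0.7158  0.4227  5.3213] open 0.7 tilt/yaw [ 0.0017 -0.0001 -1.    ] [0.3096 0.9509 0.0004]
(0.658, 0.0985, 0.25) -> [ 0.0056  0.0041 -0.3061]
```

Gripped (opening 0.70, with 5 N upward on the tips). Lift and check the weight.

Call:
{"name": "drive_tool", "arguments": {
  "increments": [
    [[0,0,-0.02],0],
    [[0,0,-0.07],0],
    [[0,0,-0.13],0],
    [[0,0,-0.19],0],
    [[0,0,-0.24],0],
    [[0,0,-0.27],0],
    [[0,0,-0.28],0],
    [[0,0,-0.28],0]
  ]
}}

```text
time_s: 6.2
eef_pos: [0.6585, 0.0971, 0.242]
eef_rot: [-0.0, 0.157, 0.988, -0.0]
wrist_force: [-0.2, 0.9, -1.8]
opening: 0.698
```

```bash
python3 -c "
from h import *
to((.5677,.334,.245))
print('ref',np.array([.6585,.0986])-np.array([.6591,.0971]))"
```

```text
t 6.2 tcp [0.6585 0.0971 0.242 ] F [-0.2115  0.8867 -1.8071] open 0.698 tilt/yaw [-0.0005 -0.     -1.    ] [ 0.3096  0.9509 -0.0002]
(0.5677, 0.334, 0.245) -> [ 0.6387  0.7886 -0.012 ]
ref [-0.0006  0.0015]
```

Call:
{"name": "drive_tool", "arguments": {
  "increments": [
    [[0.05,0.06,0],0],
    [[0.16,0.2,0],0],
    [[0.3,0.37,0],0],
    [[0.44,0.55,0],0],
    [[0.56,0.69,0],0],
    [[0.62,0.76,0],0],
    [[0.635,0.787,0],0],
    [[0.635,0.787,0],0]
  ]
}}

```text
time_s: 7.2
eef_pos: [0.5689, 0.3331, 0.2421]
eef_rot: [0.0, 0.157, 0.988, -0.0]
wrist_force: [0.2, -1.7, -1.7]
opening: 0.7
```

Call:
{"name": "drive_tool", "arguments": {
  "increments": [
    [[0,0,0],0],
    [[0,0,0.02],0],
    [[0,0,0.04],0],
    [[0,0,0.06],0],
    [[0,0,0.07],0],
    [[0,0,0.07],0],
    [[0,0,0.07],0],
    [[0,0,0.07],0]
  ]
}}

```text
time_s: 8.2
eef_pos: [0.5687, 0.3334, 0.225]
eef_rot: [0.0, 0.157, 0.988, 0.0]
wrist_force: [-0.2, -0.7, -1.3]
opening: 0.702
```

```bash
python3 - <<'E'
from h import *
to((.5677,.334,.1855))
a=camera("side")[80:160,164:264];b=camera("top")[130:220,90:180]
cv2.imwrite("pics/g2.png",np.hstack([cv2.resize(a,(500,400),interpolation=cv2.INTER_CUBIC),cv2.resize(b,(300,400),interpolation=cv2.INTER_CUBIC)]))
o=get_obs()["eef_pos"]; off=o[2]-.1735
print("pred px of bearing top centre",proj("side",[o[0],o[1],off+.016]),"bottom",proj("side",[o[0],o[1],off]),"shaft tip",proj("side",[.5677,.334,.032]))
E
```

```text
t 8.2 tcp [0.5687 0.3334 0.225 ] F [-0.1644 -0.7184 -1.3284] open 0.702 tilt/yaw [ 0.0004  0.0002 -1.    ] [0.3095 0.9509 0.0003]
(0.5677, 0.334, 0.1855) -> [0.0046 0.0009 0.1578]
pred px of bearing top centre [213.7751 113.143 ] bottom [213.9495 118.5778] shaft tip [213.7685 125.0093]
```

View pics/g2.png

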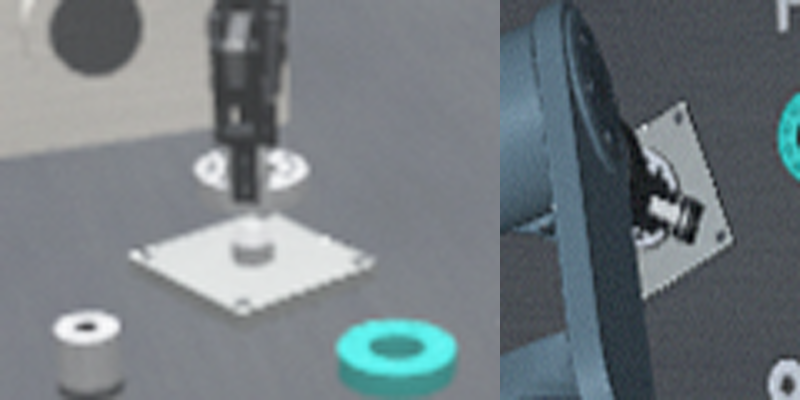

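The held bearing shows at about (214.2, 113.6) against a predicted (213.8, 113.1), lined up above the short shaft. Lower it slowly.

Call:
{"name": "drive_tool", "arguments": {
  "increments": [
    [[0.002,0,0.02],0],
    [[0.003,0,0.04],0],
    [[0.003,0,0.06],0],
    [[0.003,0,0.08],0],
    [[0.003,0,0.1],0],
    [[0.003,0,0.115],0],
    [[0.003,0,0.13],0],
    [[0.003,0,0.14],0]
  ]
}}

```text
time_s: 9.3
eef_pos: [0.5679, 0.3335, 0.1894]
eef_rot: [-0.0, 0.157, 0.988, -0.0]
wrist_force: [-0.9, 0.5, -1.3]
opening: 0.696
```

Call:
{"name": "drive_tool", "arguments": {
  "increments": [
    [[0,0,0.003],0],
    [[0,0,0.006],0],
    [[0,0,0.009],0],
    [[0,0,0.012],0],
    [[0,0,0.015],0],
    [[0,0,0.018],0],
    [[0,0,0.018],0],
    [[0,0,0.018],0]
  ]
}}

```text
time_s: 10.3
eef_pos: [0.568, 0.3336, 0.1855]
eef_rot: [0.0, 0.157, 0.988, 0.0]
wrist_force: [-2.0, -1.0, 2.2]
opening: 0.697
```

Call:
{"name": "drive_tool", "arguments": {
  "increments": [
    [[0,0,0.002],0],
    [[0,0,0.004],0],
    [[0,0,0.006],0],
    [[0,0,0.006],0],
    [[0,0,0.006],0],
    [[0,0,0.006],0],
    [[0,0,0.006],0],
    [[0,0,0.006],0]
  ]
}}

```text
time_s: 11.3
eef_pos: [0.568, 0.3337, 0.1854]
eef_rot: [0.0, 0.157, 0.988, -0.0]
wrist_force: [-6.2, -2.4, 12.9]
opening: 0.694
```

Firmly seated: z stopped at 0.1854 with 13 N upward. Release partway and rise.

Call:
{"name": "drive_tool", "arguments": {
  "increments": [
    [[0,0,0],0],
    [[0,0,0],0],
    [[0,0,0],0],
    [[0,0,0],0],
    [[0,0,-0.02],0],
    [[0,0,-0.08],0],
    [[0,0,-0.16],0],
    [[0,0,-0.24],0]
  ],
  "claw": 0.1
}}

```text
time_s: 12.3
eef_pos: [0.5682, 0.3337, 0.246]
eef_rot: [0.001, 0.157, 0.988, 0.0]
wrist_force: [0.6, 0.2, -0.3]
opening: 0.902
```

```bash
python3 -c "
from h import *
to((.61,.1,.29),(.653,-.131,.26))"
```

```text
t 12.3 tcp [0.5682 0.3337 0.246 ] F [ 0.5689  0.152  -0.262 ] open 0.902 tilt/yaw [ 0.0016  0.0006 -1.    ] [0.3095 0.9509 0.001 ]
(0.61, 0.1, 0.29) -> [-0.4485 -0.837  -0.1761]
(0.653, -0.131, 0.26) -> [-0.4494 -0.8255  0.1197]
```

Call:
{"name": "drive_tool", "arguments": {
  "increments": [
    [[-0.02,-0.04,-0.04],0],
    [[-0.1,-0.19,-0.1],0],
    [[-0.2,-0.37,-0.15],0],
    [[-0.3,-0.56,-0.17],0],
    [[-0.4,-0.75,-0.17],0],
    [[-0.45,-0.83,-0.17],0],
    [[-0.45,-0.83,-0.17],0],
    [[-0.45,-0.83,-0.17],0]
  ]
}}

```text
time_s: 13.3
eef_pos: [0.6104, 0.1017, 0.2863]
eef_rot: [-0.0, 0.157, 0.988, 0.0]
wrist_force: [0.2, 0.3, -0.2]
opening: 0.899
```

Call:
{"name": "drive_tool", "arguments": {
  "increments": [
    [[-0.05,-0.09,0.01],0],
    [[-0.15,-0.28,0.03],0],
    [[-0.25,-0.46,0.06],0],
    [[-0.35,-0.65,0.09],0],
    [[-0.42,-0.78,0.11],0],
    [[-0.45,-0.83,0.12],0],
    [[-0.45,-0.83,0.12],0],
    [[-0.45,-0.83,0.12],0]
  ],
  "claw": 0.3
}}

```text
time_s: 14.3
eef_pos: [0.6534, -0.1287, 0.2562]
eef_rot: [-0.0, 0.156, 0.988, 0.0]
wrist_force: [1.1, 0.6, 0.5]
opening: 0.697
```

```bash
python3 - <<'E'
from h import *
to((.6527,-.1308,.189))
a=camera("side"); g=a[90:250,240:400]; s=a[95:155,180:260]
cv2.imwrite("pics/g3.png",np.hstack([cv2.resize(g,(400,400),interpolation=cv2.INTER_CUBIC),cv2.resize(s,(400,400),interpolation=cv2.INTER_CUBIC)]))
E
```

```text
t 14.3 tcp [ 0.6534 -0.1287  0.2562] F [1.1038 0.6147 0.5244] open 0.697 tilt/yaw [-0.0004  0.0007 -1.    ] [0.3079 0.9514 0.0005]
(0.6527, -0.1308, 0.189) -> [-0.0002 -0.0088  0.2689]
```

View pics/g3.png

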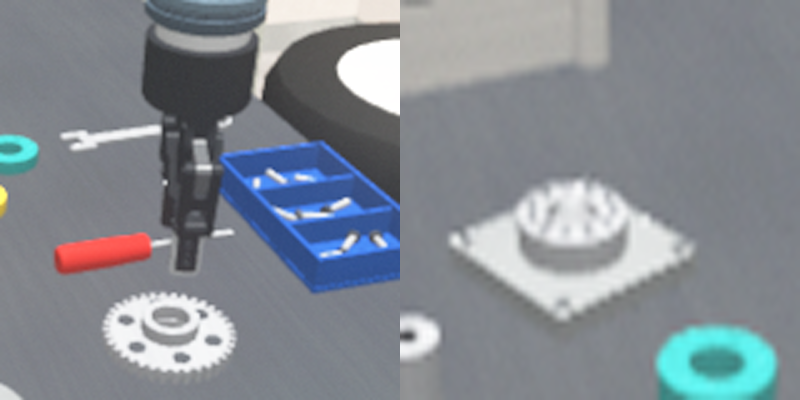

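The bearing sits flat on the square base. The gripper is above the large gear, tip at about (314,199). Descend around the hub.

Call:
{"name": "drive_tool", "arguments": {
  "increments": [
    [[0,-0.009,0.04],0],
    [[0,-0.009,0.1],0],
    [[0,-0.009,0.15],0],
    [[0,-0.009,0.2],0],
    [[0,-0.009,0.235],0],
    [[0,-0.009,0.255],0],
    [[0,-0.009,0.265],0],
    [[0,-0.009,0.267],0]
  ]
}}

```text
time_s: 15.35
eef_pos: [0.6528, -0.1329, 0.1896]
eef_rot: [0.0, 0.157, 0.988, -0.0]
wrist_force: [-0.4, 0.5, -0.3]
opening: 0.699
```

Call:
{"name": "drive_tool", "arguments": {
  "increments": [
    [[0,0,0],0],
    [[0,0,0],0],
    [[0,0,0],0],
    [[0,0,0],0],
    [[0,0,0],0],
    [[0,0,0],0],
    [[0,0,0],0],
    [[0,0,0],0]
  ],
  "claw": 1
}}

```text
time_s: 16.35
eef_pos: [0.6532, -0.1326, 0.1908]
eef_rot: [0.001, 0.157, 0.988, 0.0]
wrist_force: [-0.4, 2.6, 5.1]
opening: 0.504
```

```bash
python3 -c "
from h import *
to((.6527,-.1308,.29),(.4643,-.192,.29))"
```

```text
t 16.35 tcp [ 0.6532 -0.1326  0.1908] F [-0.4422  2.5874  5.0683] open 0.504 tilt/yaw [ 0.0016  0.0001 -1.    ] [0.3096 0.9509 0.0006]
(0.6527, -0.1308, 0.29) -> [ 0.0034  0.0064 -0.3969]
(0.4643, -0.192, 0.29) -> [ 0.6408 -0.4661 -0.0013]
```

Call:
{"name": "drive_tool", "arguments": {
  "increments": [
    [[0,0,-0.02],0],
    [[0,0,-0.07],0],
    [[0,0,-0.14],0],
    [[0,0,-0.22],0],
    [[0,0,-0.3],0],
    [[0,0,-0.37],0],
    [[0,0,-0.4],0],
    [[0,0,-0.4],0]
  ]
}}

```text
time_s: 17.35
eef_pos: [0.6528, -0.1329, 0.2901]
eef_rot: [0.001, 0.157, 0.988, -0.0]
wrist_force: [-0.2, -0.3, -5.7]
opening: 0.497
```

```bash
python3 -c "
from h import *
to((.4643,-.192,.29))"
```

```text
t 17.35 tcp [ 0.6528 -0.1329  0.2901] F [-0.23   -0.2927 -5.6623] open 0.497 tilt/yaw [ 0.001  -0.0004 -1.    ] [ 0.3096  0.9509 -0.0001]
(0.4643, -0.192, 0.29) -> [ 0.6437 -0.4582 -0.0001]
```

Call:
{"name": "drive_tool", "arguments": {
  "increments": [
    [[0.04,-0.03,0],0],
    [[0.14,-0.1,0],0],
    [[0.27,-0.19,0],0],
    [[0.4,-0.29,0],0],
    [[0.52,-0.37,0],0],
    [[0.6,-0.43,0],0],
    [[0.64,-0.46,0],0],
    [[0.64,-0.46,0],0]
  ]
}}

```text
time_s: 18.35
eef_pos: [0.4643, -0.1928, 0.2892]
eef_rot: [-0.0, 0.157, 0.988, 0.0]
wrist_force: [0.3, 0.4, -6.1]
opening: 0.497
```

Call:
{"name": "drive_tool", "arguments": {
  "increments": [
    [[0,0,0.01],0],
    [[0,0,0.02],0],
    [[0,0,0.04],0],
    [[0,0,0.05],0],
    [[0,0,0.06],0],
    [[0,0,0.06],0],
    [[0,0,0.06],0],
    [[0,0,0.06],0]
  ]
}}

```text
time_s: 19.35
eef_pos: [0.465, -0.1927, 0.2746]
eef_rot: [0.0, 0.157, 0.988, -0.0]
wrist_force: [0.8, 0.4, -6.0]
opening: 0.498
```

```bash
python3 - <<'E'
from h import *
to((.4643,-.192,.2028))
a=camera("side"); s=a[170:290,160:280];b=camera("top")[160:280,260:380]
cv2.imwrite("pics/side_lg.png",a)
cv2.imwrite("pics/g4.png",np.hstack([cv2.resize(s,(400,400),interpolation=cv2.INTER_CUBIC),cv2.resize(b,(400,400),interpolation=cv2.INTER_CUBIC)]))
o=get_obs()["eef_pos"]; z=o[2]-.1908
print("pred disc top",proj("side",[o[0],o[1],z+.012]),"hub top",proj("side",[o[0],o[1],z+.026]),"tip",proj("side",[.4643,-.192,.072]), proj("top",[o[0],o[1],z+.012]))
E
```

```text
t 19.35 tcp [ 0.465  -0.1927  0.2746] F [ 0.8299  0.3924 -5.9664] open 0.498 tilt/yaw [ 0.0004 -0.0003 -1.    ] [ 0.3097  0.9509 -0.0001]
(0.4643, -0.192, 0.2028) -> [0.0037 0.0019 0.2874]
pred disc top [220.5463 221.5608] hub top [220.3582 214.562 ] tip [220.3599 232.9335] [328.0008 216.3731]
```

View pics/g4.png

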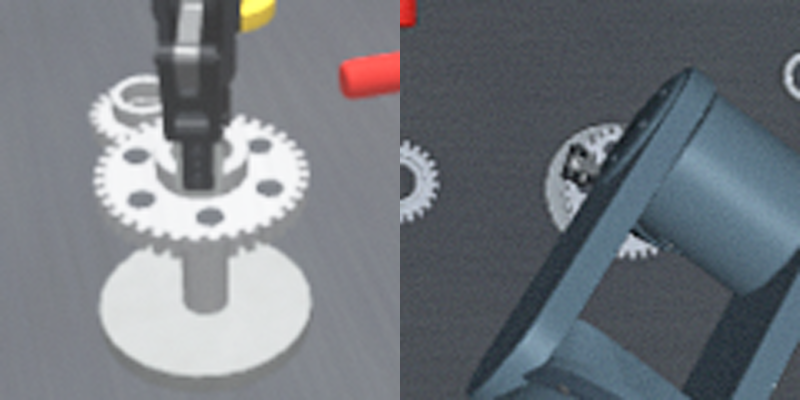

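The large gear is held level above the tall shaft, its centre at about x=220.3 against the shaft's 221 — within about 1 mm. Lower it slowly, watching forces.

Call:
{"name": "drive_tool", "arguments": {
  "increments": [
    [[0,0,0.02],0],
    [[0,0,0.04],0],
    [[0,0,0.06],0],
    [[0,0,0.08],0],
    [[0,0,0.1],0],
    [[0,0,0.12],0],
    [[0,0,0.13],0],
    [[0,0,0.13],0]
  ]
}}

```text
time_s: 20.45
eef_pos: [0.4649, -0.1926, 0.2417]
eef_rot: [-0.0, 0.157, 0.988, 0.0]
wrist_force: [-0.0, 0.6, -6.3]
opening: 0.499
```

Call:
{"name": "drive_tool", "arguments": {
  "increments": [
    [[0,0,0.02],0],
    [[0,0,0.04],0],
    [[0,0,0.06],0],
    [[0,0,0.08],0],
    [[0,0,0.1],0],
    [[0,0,0.12],0],
    [[0,0,0.135],0],
    [[0,0,0.135],0]
  ]
}}

```text
time_s: 21.45
eef_pos: [0.4648, -0.1925, 0.2078]
eef_rot: [-0.0, 0.157, 0.988, 0.0]
wrist_force: [-0.4, 0.2, -5.8]
opening: 0.499
```

Free so far. About 5 mm to go.

Call:
{"name": "drive_tool", "arguments": {
  "increments": [
    [[0,0,0.004],0],
    [[0,0,0.008],0],
    [[0,0,0.012],0],
    [[0,0,0.015],0],
    [[0,0,0.018],0],
    [[0,0,0.02],0],
    [[0,0,0.022],0],
    [[0,0,0.022],0]
  ]
}}

```text
time_s: 22.45
eef_pos: [0.465, -0.1927, 0.2029]
eef_rot: [-0.0, 0.157, 0.988, -0.0]
wrist_force: [-1.2, 0.1, -3.0]
opening: 0.495
```

Call:
{"name": "drive_tool", "arguments": {
  "increments": [
    [[0,0,0.002],0],
    [[0,0,0.004],0],
    [[0,0,0.006],0],
    [[0,0,0.008],0],
    [[0,0,0.008],0],
    [[0,0,0.008],0],
    [[0,0,0.008],0],
    [[0,0,0.008],0]
  ]
}}

```text
time_s: 23.45
eef_pos: [0.4651, -0.1927, 0.2027]
eef_rot: [-0.0, 0.157, 0.988, -0.0]
wrist_force: [-9.2, 4.3, 19.9]
opening: 0.498
```

Seated, z = 0.2027 against the expected 0.2028. Release, rise, and go to the sleeve.

Call:
{"name": "drive_tool", "arguments": {
  "increments": [
    [[0,0,-0.003],0],
    [[0,0,-0.003],0],
    [[0,0,-0.003],0],
    [[0,0,-0.01],0],
    [[0,0,-0.05],0],
    [[0,0,-0.15],0],
    [[0,0,-0.28],0],
    [[0,0,-0.38],0]
  ],
  "claw": 0.3
}}

```text
time_s: 24.45
eef_pos: [0.4651, -0.1928, 0.2977]
eef_rot: [0.001, 0.157, 0.988, -0.0]
wrist_force: [-0.1, 0.6, -0.5]
opening: 0.696
```

```bash
python3 -c "
from h import *
to((.5623,-.357,.25))"
```

```text
t 24.45 tcp [ 0.4651 -0.1928  0.2977] F [-0.0612  0.5771 -0.4724] open 0.696 tilt/yaw [ 0.0014 -0.001  -1.    ] [ 0.3096  0.9509 -0.0005]
(0.5623, -0.357, 0.25) -> [-0.5725 -0.5041  0.1922]
```

Call:
{"name": "drive_tool", "arguments": {
  "increments": [
    [[-0.04,-0.04,0],0],
    [[-0.14,-0.12,0.02],0],
    [[-0.26,-0.23,0.06],0],
    [[-0.38,-0.33,0.11],0],
    [[-0.49,-0.43,0.16],0],
    [[-0.55,-0.485,0.18],0],
    [[-0.57,-0.504,0.19],0],
    [[-0.57,-0.504,0.19],0]
  ]
}}

```text
time_s: 25.45
eef_pos: [0.5611, -0.3566, 0.2471]
eef_rot: [-0.001, 0.157, 0.988, 0.0]
wrist_force: [-0.1, -0.4, 0.7]
opening: 0.694
```

```bash
python3 - <<'E'
from h import *
to((.5623,-.357,.178))
a=camera("side"); s=a[200:320,160:280]; b=a[230:350,250:370]
cv2.imwrite("pics/g5.png",np.hstack([cv2.resize(s,(400,400),interpolation=cv2.INTER_CUBIC),cv2.resize(b,(400,400),interpolation=cv2.INTER_CUBIC)]))
E
```

```text
t 25.45 tcp [ 0.5611 -0.3566  0.2471] F [-0.0881 -0.376   0.6843] open 0.694 tilt/yaw [-0.0012  0.0011 -1.    ] [0.31   0.9507 0.0007]
(0.5623, -0.357, 0.178) -> [-0.0054 -0.0001  0.2766]
```

View pics/g5.png

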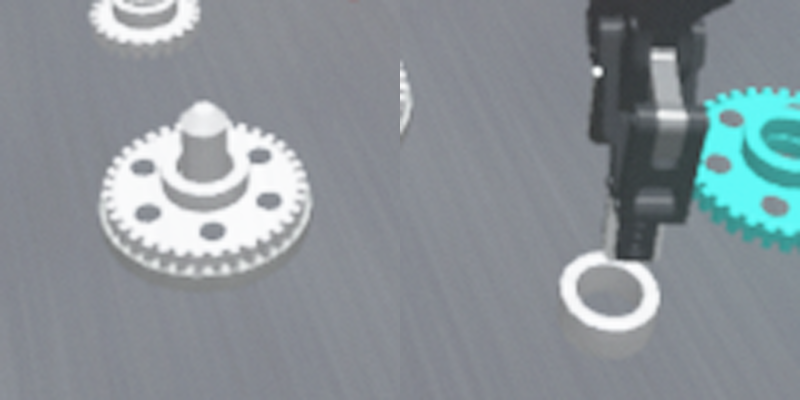

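The large gear lies flat on the round base, with the sleeve ring at (610,290) in the zoom under the open fingers. Descend and grip.

Call:
{"name": "drive_tool", "arguments": {
  "increments": [
    [[-0.004,0,0.04],0],
    [[-0.005,0,0.1],0],
    [[-0.005,0,0.15],0],
    [[-0.005,0,0.2],0],
    [[-0.005,0,0.24],0],
    [[-0.005,0,0.26],0],
    [[-0.005,0,0.272],0],
    [[-0.005,0,0.276],0]
  ]
}}

```text
time_s: 26.5
eef_pos: [0.5627, -0.3571, 0.1793]
eef_rot: [0.0, 0.157, 0.988, -0.0]
wrist_force: [0.6, -0.1, 0.9]
opening: 0.7
```

Call:
{"name": "drive_tool", "arguments": {
  "increments": [
    [[0,0,0],0],
    [[0,0,0],0],
    [[0,0,0],0],
    [[0,0,0],0],
    [[0,0,0],0],
    [[0,0,0],0],
    [[0,0,0],0],
    [[0,0,0],0]
  ],
  "claw": 1
}}

```text
time_s: 27.5
eef_pos: [0.563, -0.3573, 0.1802]
eef_rot: [0.001, 0.157, 0.988, -0.0]
wrist_force: [-1.5, 0.2, 5.4]
opening: 0.481
```

Call:
{"name": "drive_tool", "arguments": {
  "increments": [
    [[0,0,-0.02],0],
    [[0,0,-0.08],0],
    [[0,0,-0.18],0],
    [[0,0,-0.3],0],
    [[0,0,-0.4],0],
    [[0,0,-0.46],0],
    [[0,0,-0.48],0],
    [[0,0,-0.48],0]
  ]
}}

```text
time_s: 28.5
eef_pos: [0.5624, -0.3568, 0.2988]
eef_rot: [-0.0, 0.157, 0.988, 0.0]
wrist_force: [1.1, -1.4, -1.7]
opening: 0.485
```

```bash
python3 -c "
from h import *
to((.4645,-.1922,.298))"
```

```text
t 28.5 tcp [ 0.5624 -0.3568  0.2988] F [ 1.0528 -1.4399 -1.7069] open 0.485 tilt/yaw [-0.0005  0.0004 -1.    ] [0.3096 0.9509 0.0002]
(0.4645, -0.1922, 0.298) -> [0.5765 0.5049 0.0037]
```

Call:
{"name": "drive_tool", "arguments": {
  "increments": [
    [[0.04,0.03,0],0],
    [[0.13,0.11,0],0],
    [[0.25,0.22,0],0],
    [[0.37,0.32,0],0],
    [[0.48,0.42,0],0],
    [[0.55,0.48,0],0],
    [[0.577,0.505,0],0],
    [[0.577,0.505,0],0]
  ]
}}

```text
time_s: 29.5
eef_pos: [0.4643, -0.1919, 0.299]
eef_rot: [-0.0, 0.156, 0.988, 0.0]
wrist_force: [-0.4, 0.8, -0.8]
opening: 0.479
```

Call:
{"name": "drive_tool", "arguments": {
  "increments": [
    [[0,0,0.01],0],
    [[0,0,0.03],0],
    [[0,0,0.06],0],
    [[0,0,0.09],0],
    [[0,0,0.11],0],
    [[0,0,0.12],0],
    [[0,0,0.12],0],
    [[0,0,0.12],0]
  ]
}}

```text
time_s: 30.5
eef_pos: [0.4646, -0.1923, 0.2694]
eef_rot: [0.0, 0.157, 0.988, -0.0]
wrist_force: [-0.3, 0.6, -1.5]
opening: 0.484
```

```bash
python3 - <<'E'
from h import *
to((.4645,-.1922,.218))
a=camera("side"); s=a[170:290,160:280]
cv2.imwrite("pics/g6.png",cv2.resize(s,(600,600),interpolation=cv2.INTER_CUBIC))
E
```

```text
t 30.5 tcp [ 0.4646 -0.1923  0.2694] F [-0.2813  0.5579 -1.467 ] open 0.484 tilt/yaw [ 0.0004 -0.0003 -1.    ] [ 0.3096  0.9509 -0.0001]
(0.4645, -0.1922, 0.218) -> [0.0007 0.0003 0.2057]
```

View pics/g6.png

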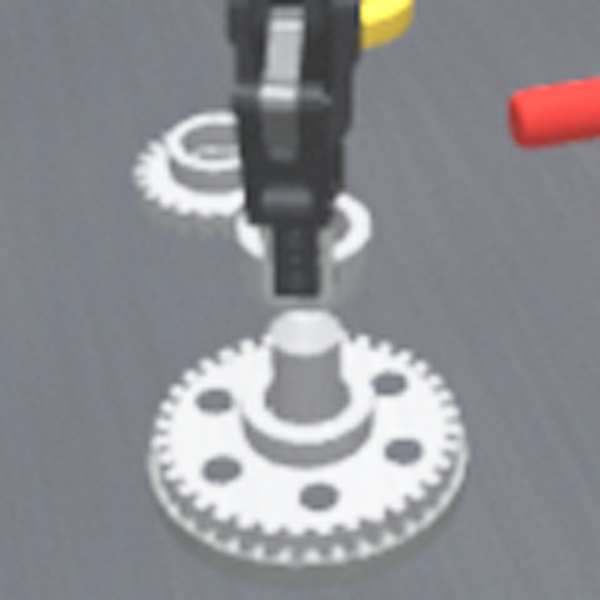

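The sleeve is held above the shaft tip, centred within about 1 mm (zoom x 303.5 against 307). Lower it.

Call:
{"name": "drive_tool", "arguments": {
  "increments": [
    [[-0.002,0,0.02],0],
    [[-0.002,0,0.05],0],
    [[-0.002,0,0.07],0],
    [[-0.002,0,0.1],0],
    [[-0.002,0,0.13],0],
    [[-0.002,0,0.155],0],
    [[-0.002,0,0.175],0],
    [[-0.002,0,0.18],0]
  ]
}}

```text
time_s: 31.55
eef_pos: [0.4649, -0.1924, 0.2238]
eef_rot: [-0.0, 0.157, 0.988, 0.0]
wrist_force: [-0.4, -0.0, -0.8]
opening: 0.482
```

Call:
{"name": "drive_tool", "arguments": {
  "increments": [
    [[0,0,0.004],0],
    [[0,0,0.008],0],
    [[0,0,0.012],0],
    [[0,0,0.015],0],
    [[0,0,0.018],0],
    [[0,0,0.021],0],
    [[0,0,0.023],0],
    [[0,0,0.023],0]
  ]
}}

```text
time_s: 32.55
eef_pos: [0.465, -0.1924, 0.2184]
eef_rot: [-0.0, 0.157, 0.988, 0.0]
wrist_force: [-0.5, -1.2, -1.8]
opening: 0.486
```

Call:
{"name": "drive_tool", "arguments": {
  "increments": [
    [[0,0,0.002],0],
    [[0,0,0.004],0],
    [[0,0,0.006],0],
    [[0,0,0.008],0],
    [[0,0,0.008],0],
    [[0,0,0.008],0],
    [[0,0,0.008],0],
    [[0,0,0.008],0]
  ]
}}

```text
time_s: 33.55
eef_pos: [0.4652, -0.1925, 0.218]
eef_rot: [-0.0, 0.157, 0.988, -0.0]
wrist_force: [-7.1, 4.2, 16.9]
opening: 0.484
```

Seated at 0.218, as expected. Release, rise, and head for the small gear.

Call:
{"name": "drive_tool", "arguments": {
  "increments": [
    [[0,0,-0.003],0],
    [[0,0,-0.003],0],
    [[0,0,-0.003],0],
    [[0,0,-0.01],0],
    [[0,0,-0.05],0],
    [[0,0,-0.15],0],
    [[0,0,-0.25],0],
    [[0,0,-0.33],0]
  ],
  "claw": 0.3
}}

```text
time_s: 34.55
eef_pos: [0.4652, -0.1925, 0.3007]
eef_rot: [0.001, 0.157, 0.988, -0.0]
wrist_force: [0.5, 0.2, -0.5]
opening: 0.702
```

```bash
python3 -c "
from h import *
to((.467,-.0127,.25))"
```

```text
t 34.55 tcp [ 0.4652 -0.1925  0.3007] F [ 0.5335  0.1742 -0.5191] open 0.702 tilt/yaw [ 0.0012 -0.0009 -1.    ] [ 0.3096  0.9509 -0.0005]
(0.467, -0.0127, 0.25) -> [0.2161 0.6863 0.2023]
```

Call:
{"name": "drive_tool", "arguments": {
  "increments": [
    [[0.02,0.05,0],0],
    [[0.06,0.18,0.02],0],
    [[0.11,0.33,0.06],0],
    [[0.15,0.48,0.11],0],
    [[0.19,0.61,0.16],0],
    [[0.21,0.67,0.19],0],
    [[0.216,0.686,0.2],0],
    [[0.216,0.686,0.2],0]
  ]
}}

```text
time_s: 35.55
eef_pos: [0.4669, -0.013, 0.2489]
eef_rot: [-0.0, 0.157, 0.988, -0.0]
wrist_force: [-0.1, -2.1, 0.8]
opening: 0.7
```

```bash
python3 - <<'E'
from h import *
to((.467,-.0127,.189))
a=camera("side"); s=a[170:290,160:280]; b=a[100:220,140:260]
cv2.imwrite("pics/g7.png",np.hstack([cv2.resize(s,(400,400),interpolation=cv2.INTER_CUBIC),cv2.resize(b,(400,400),interpolation=cv2.INTER_CUBIC)]))
E
```

```text
t 35.55 tcp [ 0.4669 -0.013   0.2489] F [-0.131  -2.0856  0.7663] open 0.7 tilt/yaw [-0.0001 -0.0003 -1.    ] [ 0.3096  0.9509 -0.0003]
(0.467, -0.0127, 0.189) -> [-0.0002  0.0013  0.2396]
```

View pics/g7.png

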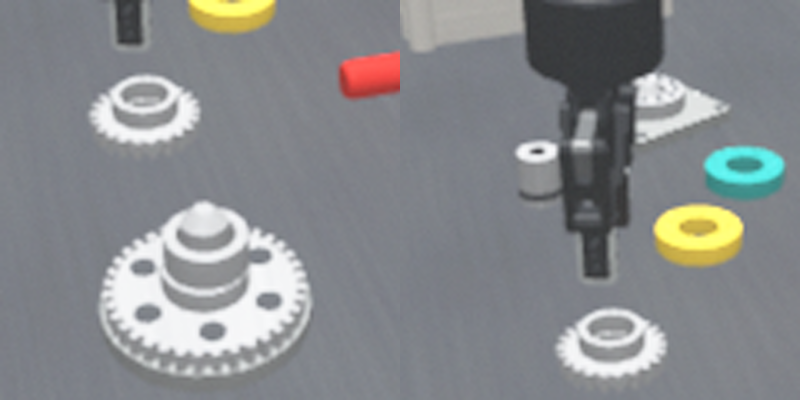

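The sleeve is seated on the hub with the shaft tip showing at (205,215). The gripper is above the small gear. Descend, grip and lift.

Call:
{"name": "drive_tool", "arguments": {
  "increments": [
    [[0,0.001,0.04],0],
    [[0,0.001,0.1],0],
    [[0,0.001,0.14],0],
    [[0,0.001,0.18],0],
    [[0,0.001,0.21],0],
    [[0,0.001,0.23],0],
    [[0,0.001,0.24],0],
    [[0,0.001,0.24],0]
  ]
}}

```text
time_s: 36.6
eef_pos: [0.4669, -0.0124, 0.1889]
eef_rot: [0.0, 0.157, 0.988, -0.0]
wrist_force: [0.3, 0.3, 0.2]
opening: 0.696
```

Call:
{"name": "drive_tool", "arguments": {
  "increments": [
    [[0,0,0],0],
    [[0,0,0],0],
    [[0,0,0],0],
    [[0,0,0],0],
    [[0,0,0],0],
    [[0,0,0],0],
    [[0,0,0],0],
    [[0,0,0],0]
  ],
  "claw": 1
}}

```text
time_s: 37.6
eef_pos: [0.4671, -0.0124, 0.1899]
eef_rot: [0.0, 0.157, 0.988, -0.0]
wrist_force: [-2.0, -0.2, 6.8]
opening: 0.456
```

Call:
{"name": "drive_tool", "arguments": {
  "increments": [
    [[0,0,-0.02],0],
    [[0,0,-0.08],0],
    [[0,0,-0.18],0],
    [[0,0,-0.3],0],
    [[0,0,-0.4],0],
    [[0,0,-0.46],0],
    [[0,0,-0.48],0],
    [[0,0,-0.48],0]
  ]
}}

```text
time_s: 38.6
eef_pos: [0.4666, -0.0124, 0.3087]
eef_rot: [-0.0, 0.157, 0.988, 0.0]
wrist_force: [-0.5, -1.0, -2.6]
opening: 0.454
```

```bash
python3 -c "
from h import *
to((.4648,-.1923,.308))"
```

```text
t 38.6 tcp [ 0.4666 -0.0124  0.3087] F [-0.5282 -0.9929 -2.6431] open 0.454 tilt/yaw [-0.0004  0.0001 -1.    ] [ 0.3097  0.9508 -0.    ]
(0.4648, -0.1923, 0.308) -> [-0.216  -0.6866  0.0026]
```

Call:
{"name": "drive_tool", "arguments": {
  "increments": [
    [[-0.02,-0.05,0],0],
    [[-0.05,-0.15,0],0],
    [[-0.09,-0.29,0],0],
    [[-0.14,-0.44,0],0],
    [[-0.18,-0.58,0],0],
    [[-0.21,-0.66,0],0],
    [[-0.217,-0.687,0],0],
    [[-0.217,-0.687,0],0]
  ]
}}

```text
time_s: 39.6
eef_pos: [0.4651, -0.1923, 0.3085]
eef_rot: [-0.0, 0.157, 0.988, 0.0]
wrist_force: [-1.3, -0.6, -2.4]
opening: 0.455
```

Call:
{"name": "drive_tool", "arguments": {
  "increments": [
    [[0,0,0.01],0],
    [[0,0,0.03],0],
    [[0,0,0.05],0],
    [[0,0,0.08],0],
    [[0,0,0.1],0],
    [[0,0,0.12],0],
    [[0,0,0.13],0],
    [[0,0,0.13],0]
  ]
}}

```text
time_s: 40.6
eef_pos: [0.4652, -0.1925, 0.2763]
eef_rot: [-0.0, 0.157, 0.988, 0.0]
wrist_force: [-0.3, -0.0, -0.9]
opening: 0.46
```

```bash
python3 - <<'E'
from h import *
to((.4648,-.1923,.248))
a=camera("side"); s=a[170:290,160:280]
cv2.imwrite("pics/g8.png",cv2.resize(s,(600,600),interpolation=cv2.INTER_CUBIC))
E
```

```text
t 40.6 tcp [ 0.4652 -0.1925  0.2763] F [-0.3304 -0.0183 -0.9309] open 0.46 tilt/yaw [-0.0003  0.0002 -1.    ] [0.3097 0.9508 0.0001]
(0.4648, -0.1923, 0.248) -> [0.0018 0.0004 0.113 ]
```

View pics/g8.png

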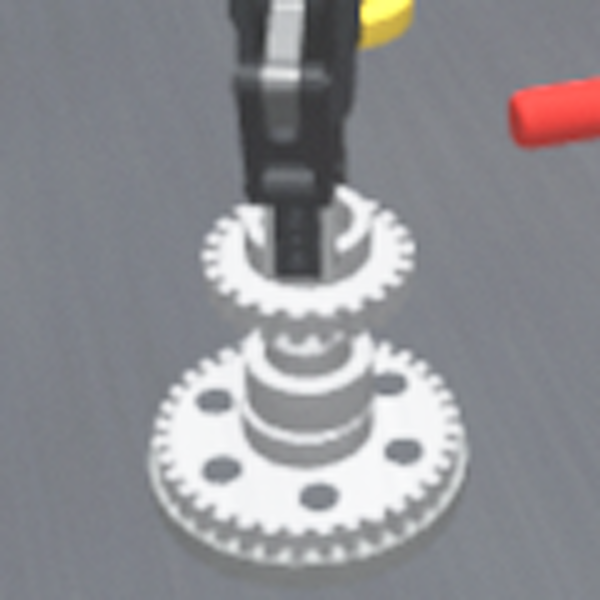

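The small gear's centre (x 308 in the zoom) matches the sleeve's (308). Lower it.

Call:
{"name": "drive_tool", "arguments": {
  "increments": [
    [[0,0,0.012],0],
    [[0,0,0.024],0],
    [[0,0,0.036],0],
    [[0,0,0.048],0],
    [[0,0,0.06],0],
    [[0,0,0.072],0],
    [[0,0,0.082],0],
    [[0,0,0.09],0]
  ]
}}

```text
time_s: 41.65
eef_pos: [0.4652, -0.1925, 0.2538]
eef_rot: [-0.0, 0.157, 0.988, 0.0]
wrist_force: [0.2, -0.9, -2.7]
opening: 0.457
```

Call:
{"name": "drive_tool", "arguments": {
  "increments": [
    [[0,0,0.004],0],
    [[0,0,0.008],0],
    [[0,0,0.012],0],
    [[0,0,0.015],0],
    [[0,0,0.018],0],
    [[0,0,0.021],0],
    [[0,0,0.023],0],
    [[0,0,0.023],0]
  ]
}}

```text
time_s: 42.65
eef_pos: [0.4652, -0.1925, 0.2481]
eef_rot: [-0.0, 0.157, 0.988, 0.0]
wrist_force: [0.1, 1.0, -2.9]
opening: 0.456
```

Call:
{"name": "drive_tool", "arguments": {
  "increments": [
    [[0,0,0.002],0],
    [[0,0,0.004],0],
    [[0,0,0.006],0],
    [[0,0,0.006],0],
    [[0,0,0.006],0],
    [[0,0,0.006],0],
    [[0,0,0.006],0],
    [[0,0,0.006],0]
  ]
}}

```text
time_s: 43.65
eef_pos: [0.4654, -0.1926, 0.2479]
eef_rot: [0.0, 0.157, 0.988, -0.0]
wrist_force: [-4.8, 2.6, 10.0]
opening: 0.457
```

Seated at 0.2479 with 13 N of contact. Release, rise and check.

Call:
{"name": "drive_tool", "arguments": {
  "increments": [
    [[0,0,-0.003],0],
    [[0,0,-0.003],0],
    [[0,0,-0.003],0],
    [[0,0,-0.01],0],
    [[0,0,-0.05],0],
    [[0,0,-0.15],0],
    [[0,0,-0.25],0],
    [[0,0,-0.35],0]
  ],
  "claw": 0.3
}}

```text
time_s: 44.65
eef_pos: [0.4653, -0.1925, 0.3357]
eef_rot: [0.0, 0.157, 0.988, -0.0]
wrist_force: [-0.1, -0.0, -0.9]
opening: 0.7
```

Call:
{"name": "drive_tool", "arguments": {
  "increments": [
    [[0,0.05,-0.05],0],
    [[0,0.15,-0.1],0],
    [[0,0.3,-0.15],0],
    [[0,0.45,-0.15],0],
    [[0,0.6,-0.15],0],
    [[0,0.6,-0.15],0],
    [[0,0.6,-0.15],0],
    [[0,0.6,-0.15],0]
  ]
}}

```text
time_s: 45.65
eef_pos: [0.5115, -0.0505, 0.3716]
eef_rot: [-0.0, 0.157, 0.988, -0.0]
wrist_force: [0.5, 0.1, 0.0]
opening: 0.699
```

```bash
python3 - <<'E'
from h import *
to((.4648,-.1923,.4))
a=camera("side"); s=a[180:290,160:270]; w=a[110:260,160:360]
cv2.imwrite("pics/g9.png",np.hstack([cv2.resize(s,(400,400),interpolation=cv2.INTER_CUBIC),cv2.resize(w,(400,300),interpolation=cv2.INTER_CUBIC).__class__((0,)) if 0 else cv2.copyMakeBorder(cv2.resize(w,(400,300),interpolation=cv2.INTER_CUBIC),0,100,0,0,cv2.BORDER_CONSTANT)]))
# bystanders, unchanged vs. first picture
i0=cv2.imread("pics/side0.png").astype(int)
for k,(x0,y0,x1,y1) in {"socket":(172,140,190,162),"driver":(260,178,336,202)}.items(): print(k,abs(a[y0:y1,x0:x1].astype(int)-i0[y0:y1,x0:x1]).mean())
for k,z in(("hub top",.084),): print(k,proj("side",[.4645,-.1922,z]))
E
```

```text
t 45.65 tcp [ 0.5115 -0.0505  0.3716] F [0.4759 0.1209 0.0423] open 0.699 tilt/yaw [-0.0003 -0.0001 -1.    ] [ 0.3106  0.9505 -0.0002]
(0.4648, -0.1923, 0.4) -> [ 0.0014 -0.5972 -0.1136]
socket 0.9057239057239057
driver 1.5226608187134503
hub top [220.3471 227.2154]
```

View pics/g9.png

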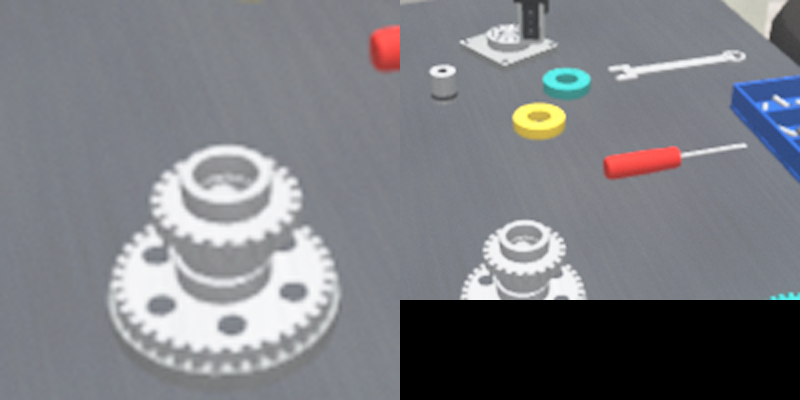

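```bash
python3 -c "
from bench import *
print(hand_in())"
```

```text
the job is handed in; nothing more can be done
None
```

The gearbox is assembled and handed in at about 46 s of the 102 s allowed. The large gear, then the sleeve, then the small gear are on the tall shaft, hubs up, and the steel bearing is on the short shaft.

**Seating:** I lowered each part until its height stopped and the contact force rose by about 13 to 26 N, then released it. The TCP height at each stop matched the expected seated height within 1 mm. The force readings I saw stayed at or below about 20 N vertically.

**Final pictures:** Both assemblies look flat and fully down. The socket and the screwdriver look unchanged from the first picture (mean pixel difference 0.9 and 1.5). The gripper is open and well clear of everything.

**One disagreement:** In the last picture the small gear's hub appears about 2 to 3 mm to one side of where I calculated the tall shaft's axis to be. The bore allows about 3 mm of play and the calibration is good to about 2 mm. The gear also looks level, so I left it.

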